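# Count along the grill caddy and push the jar into the third bay

## Robot

A 7-joint arm with a two-finger parallel gripper is mounted at the origin on the work surface. World frame = base frame: x ahead of the robot, y to its left, z up, the work surface at z = 0. Lengths are in mm, angles in rad, forces in N, time in s.
With the tool pointing down it reaches from about 400 to 900 mm from the base axis. Payload 5.6 kg.
Tool frame: the origin (TCP) lies midway between the tips of the shut fingers; the grasp point (between the pads) lies 19 mm behind it; z points along the fingers, y is the line along which they close (so a half turn about z gives the same grasp; the last joint's range is limited). The gripper opens to 92 mm and grips with 3 to 60 N. Pads are 20 mm wide; open, the fingers measure 128 mm over their backs; the gripper's body (75 mm by 189 mm) begins 69 mm behind the grasp point.
Start: joints at [-1.26, 0.468, -0.012, 1.603, 0.006, 1.071, -0.056], TCP at [225.243, 609.733, 214.592] pointing down, gripper open.
Joint ranges: [-2.53, 2.53], [-0.31, 2.02], [-1.57, 1.55], [0.28, 2.44], [-1.29, 4.43], [0.15, 1.84], [-2.92, 2.92]. Speed limits (rad/s): [2.57, 2.57, 3.14, 3.14, 3.14, 3.14, 3.14].

## Interface

Orientations are given as a rotation vector (axis times angle).
In Python, from cell import robot, grip, kin, viewer gives the robot as it stands. Calls block until the motion is done:
- robot.movep(position, orientation): joint-space move of the TCP to a pose.
- robot.servo_line(position, feed=150, rotation=None): straight line of the TCP; rotation=None keeps the orientation; feed is the mean speed in mm/s.
- robot.goto_joints(angles): joint-space move.
- grip(opening, newtons=None): opening from 0.0 (shut) to 1.0 (fully open); newtons is the grip in N (None keeps the last); returns when the fingers have stopped.
- robot.hold(seconds).
- kin.ik(position, orientation): joint angles nearest the present ones, or None.
- robot.observe(): the state.
- viewer.read_camera(name): name is "scene" or "side" or "wrist"; returns the picture (480x640x3 uint8, red, green, blue); there is no depth.
- viewer.camera_info(name): a dict with "camera_matrix" (3x3 intrinsics, pixels), "R" (3x3) and "t" (3): a world point X has camera coordinates R X + t. Camera axes: x right, y down, z forward; pixel columns grow to the right and rows downward; lengths in mm; the calibration is good to about 2 mm. A picture is of the moment at which its call begins: read the wrist's pose just before it. camera_info takes no time and is no camera call; for the wrist camera it gives the pose at the moment of the call.
A pose or a line that the arm cannot do raises robot.IKError and nothing moves.
- robot.job_done(): hands the job in; it is judged then, once.
Trained networks look in the newest picture that a camera, given by its name, has taken for a name from the list of things; names that differ only in an ending like _2 or _b are one class to them, and where a whole thing is asked for, a point or a joint stands for the part that bears it (a point fixed in the world has none). Each returns a list of dicts, best first, with "confidence" (0 to 1); they miss things now and then, are a little off and sometimes report something else, mostly with a low value. They report only what shows in the picture. A call takes as long as a camera call. They do not tell look-alikes from the thing itself.
- viewer.silhouettes(name, camera): "mask" (480x640 bool, what is visible of it).
- viewer.pinpoint(name, camera): "at" ([x, y, z] in mm, in the coordinates of the camera as it stood for that picture, good to about 4 mm: a listed point, or the origin of a listed thing).
The state is a dict: "t": time; "joints": joint angles; "joint_velocities": joint speeds; "joint_torque": joint torques, N m; "tcp_pos": TCP position; "tcp_rot": TCP orientation; "contact_force": force on the tool from outside, world axes, zero at the start; "wrist_torque": the same for the moment, N m; "grip_width": opening from 0.0 (shut) to 1.0 (fully open); "grip_force": force on a finger pad.
Only numpy, scipy, OpenCV 4.12 (cv2) and the standard library are available. Lean on these libraries where they do the work, as an engineer would, in place of code of your own. Each camera call takes 0.05 s, during which the arm holds its last target. There are 200 camera calls.

## Task

Starting at the end of the aluminium caddy where the thumbscrew clamp stands, run a fingertip along the flat top rail, touching it over the first, then the second, then the third gap, and no farther along the rail than that third gap. Then push the squat glass jar across the shelf with the fingers, upright and without lifting it, into that third gap until it rests against the caddy's back. Gaps that already hold something count too; leave everything else where it is, and finish with the hand clear.

Things in the scene. Friction and masses are not known exactly. Their poses are not given: they have to be found in the camera images.
- caddy: Fixed aluminium caddy: 7 upright dividers 4 mm thick, 46 mm high, every 56 mm along its y, making 6 floorless gaps 52 mm wide, 36 mm deep, open to -x (robot's side; yaw within 0.2 rad). Origin on the shelf, in the mouth plane (dividers' front edges), mid-row; x into the gaps, z up. Gap centres: y = -140, -84, -28, 28, 84, 140 mm. Back plate face at x = 36 mm, cedar batten behind, 30 mm high, to x = 70 mm.
- rail: The caddy's flat, rigid top rail over all six gaps, fixed to it: 340 mm long along y, x = 22 to 40 mm, z = 46 to 54 mm. Its frame is the caddy's (same origin and axes), so the middle line of its top lies at x = 31 mm, z = 54 mm. Everything in the gaps is lower than the rail.
- clamp: Fixed clamp block 40 x 22 mm, 40 mm high, black thumbscrew on top to 72 mm, at one end of the caddy (+y or -y). Origin on the shelf at caddy x = 31 mm, y = +184 or -184 mm; axes as the caddy's. Gap centres lie 44 (first), 100 (second), 156 (third), 212 mm (fourth) from it along the row. The caddy's other end has a 30 mm high plain block, no screw.
- jar: Squat glass jar with flat steel screw lid, loose, upright on the shelf between robot and caddy: 44 mm diameter, 39 mm high, 0.09 to 0.18 kg. Origin at the centre of its underside, z up. To be pushed only. Fully home in a gap its axis is 14 mm inside the caddy's mouth plane and it stands 8 mm out of the mouth.
- tip_a: Orange silicone tong tip standing loose in the end gap at the caddy's +y end: 16 x 34 mm, 33 mm high; origin at the centre of its underside. Leave alone.
- tip_b: The same kind of tong tip, standing in the end gap at the caddy's -y end; origin at the centre of its underside. Leave alone.
- brush: Grey plastic grill brush, bristles down, loose to the robot's right: 255 mm long along its x (from -155 to 98 mm), 62 mm wide, 40 mm high; origin on the shelf below its handle's root. Leave alone.
- thermometer: Stainless meat thermometer lying loose behind the caddy: dial 52 mm diameter, 14 mm thick, face up, thin probe reaching 142 mm along its y; origin under the dial's centre. Leave alone.
- sauce: Amber glass sauce bottle, 56 mm diameter, 170 mm high, loose to the robot's left; origin at the centre of its underside. Leave alone.
- shaker: White shaker, 48 mm diameter, 90 mm high, loose to the robot's left; origin at the centre of its underside. Leave alone.
- cup: Steel cup, 72 mm diameter, 60 mm high, loose at the near right; origin at the centre of its underside. Leave alone.
Mind the look-alikes: they are no part of the job. Of the things that look like the jar, take the one that is farthest to the robot's right at the start. Leave any blue look-alike of the clamp alone.

How it is judged:
By the outcome, as a careful person would: the job done as asked, in the order asked, and still so for the second after the job is handed in, with the robot touching nothing.
It also fails if it takes over 69 s, if anything falls off the work surface, if the arm or the gripper's body presses on something with over 40 N, if the wrist force passes 120 N, or if a joint passes its speed limit or range.

## Working session

There is one attempt and no reset: what is moved stays moved. The work goes in short steps, each a Python script; the robot and the scene stay as the last script left them, time stands still between calls to the robot, and variables do not carry over. Pictures are saved under pics/ and viewed, at most 10 in all, crops included, and the job is handed in when it is done.

```bash
ls; mkdir -p pics; cat > h.py <<'E'
import numpy as np, cv2
from cell import robot, grip, kin, viewer
def save(cam,fn):
    im=viewer.read_camera(cam); cv2.imwrite('pics/'+fn,im[:,:,::-1]); return im
def toworld(p,ci): return np.array(ci['R']).T@(np.array(p)-np.array(ci['t']))
def proj(X,ci):
    c=np.array(ci['R'])@np.array(X,float)+np.array(ci['t']); q=np.array(ci['camera_matrix'])@c; return q[:2]/q[2]
def ray(uv,ci,z):
    d=np.linalg.inv(ci['camera_matrix'])@np.array([uv[0],uv[1],1.]); R=np.array(ci['R']); o=-R.T@np.array(ci['t']); d=R.T@d
    return o+d*(z-o[2])/d[2]
E
python3 - <<'E'
from h import *
for c in ['scene','side']:
    save(c,c+'0.png'); ci=viewer.camera_info(c)
    for n in ['jar','caddy','clamp','rail','tip_a','brush','cup','sauce','shaker','thermometer']:
        for d in viewer.pinpoint(n,c): 
            w=toworld(d['at'],ci); print(c,n,round(d['confidence'],2),w.round(0),proj(w,ci).round(0))
o=robot.observe();print(o['t'],o['tcp_rot'])
E
```

```text
pics
scene jar 0.76 [476. -63.  -3.] [299. 220.]
scene jar 0.74 [612.   3.  -2.] [318. 268.]
scene jar 0.67 [454.  40.  -1.] [339. 216.]
scene caddy 0.7 [616.  -2.   1.] [316. 269.]
scene clamp 0.59 [ 625. -187.    3.] [239. 264.]
scene clamp 0.52 [ 526. -150.   -5.] [262. 234.]
scene rail 0.58 [613.   3.   0.] [318. 268.]
scene rail 0.51 [600. 416.   1.] [495. 279.]
scene tip_a 0.57 [ 611. -143.    0.] [258. 262.]
scene tip_a 0.39 [645. 143.  -2.] [376. 286.]
scene cup 0.76 [ 372. -298.   -0.] [218. 182.]
scene sauce 0.56 [600. 417.  -3.] [495. 280.]
scene shaker 0.61 [439. 364.   0.] [467. 221.]
scene thermometer 0.88 [774.  14.   0.] [315. 332.]
side jar 0.81 [476. -62.  -2.] [302. 298.]
side jar 0.69 [453.  41.   1.] [261. 276.]
side caddy 0.66 [613.  -2.  -2.] [326. 246.]
side clamp 0.88 [ 525. -153.   -1.] [351. 309.]
side clamp 0.68 [ 619. -190.   -3.] [393. 293.]
side clamp 0.42 [ 611. -145.    2.] [374. 282.]
side tip_a 0.71 [ 612. -140.    0.] [373. 280.]
side tip_a 0.62 [646. 143.  -2.] [291. 206.]
side brush 0.7 [645. 141.  -0.] [291. 206.]
side cup 0.76 [ 369. -303.   -0.] [355. 409.]
side sauce 0.55 [598. 416.   1.] [203. 161.]
side shaker 0.71 [442. 365.  -3.] [166. 204.]
side thermometer 0.57 [772.   9.   3.] [368. 205.]
1.1 [5.52908994e-01 3.09250957e+00 7.43789191e-05]
```

```bash
python3 - <<'E'
import cv2
a=cv2.imread('pics/scene0.png')[150:360,190:520]; b=cv2.imread('pics/side0.png')[150:430,150:450]
cv2.imwrite('pics/s1.png',cv2.resize(a,None,fx=2.42,fy=2.42,interpolation=2)); cv2.imwrite('pics/s2.png',cv2.resize(b,None,fx=2.1,fy=2.1,interpolation=2))
E
```

```text
(no output)
```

View pics/s1.png

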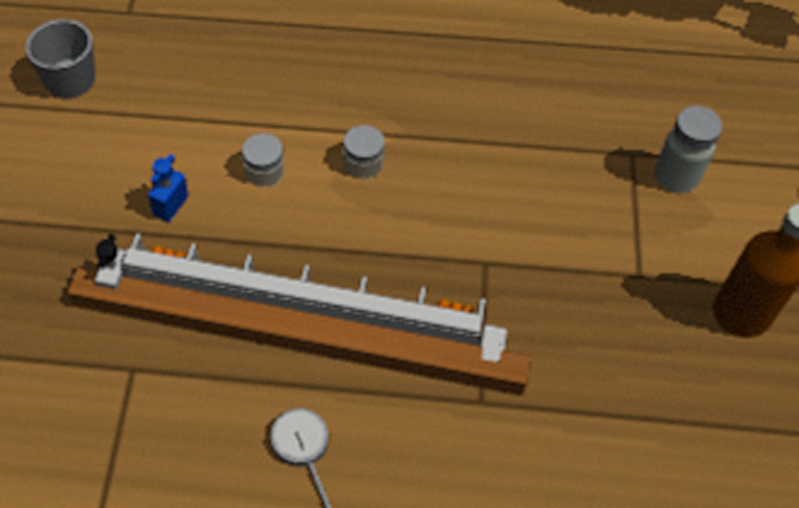

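View pics/s2.png

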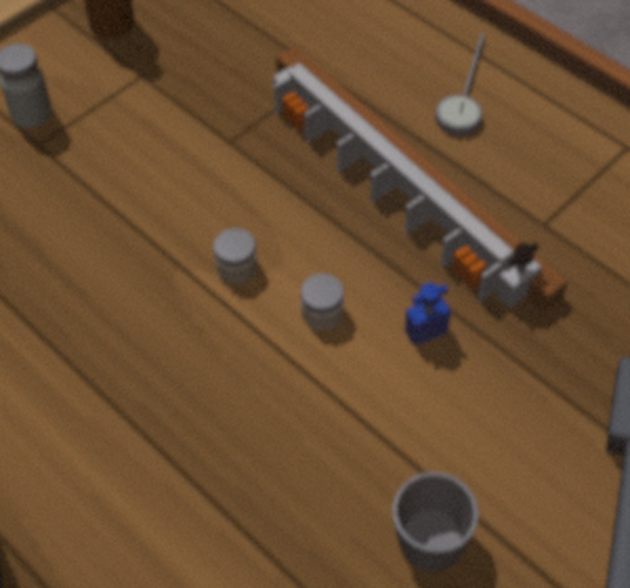

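The scene crop shows the white clamp with the black thumbscrew at scene px (239,264), the -y end of the caddy. The blue look-alike is at (262,234). Candidates for the jar are scene px (299,220), world y=-63, and (339,216), world y=+40. The first is farther to the robot's right, so I choose it. Tong tips stand in both end gaps. Next is a close wrist look.

```bash
cat >> h.py <<'E'
def rv(psi): return np.pi*np.array([np.sin(-psi/2),np.cos(psi/2),0])
E
python3 - <<'E'
from h import *
robot.movep([520,-70,330],rv(-0.12)); grip(0.0,10)
o=robot.observe(); print(o['t'],o['tcp_pos'],o['tcp_rot'],o['contact_force'],o['joints'])
save('wrist','w1.png'); ci=viewer.camera_info('wrist')
np.savez('w1.npz',**{k:np.array(ci[k]) for k in('camera_matrix','R','t')})
print(-np.array(ci['R']).T@ci['t'])
for n in ['jar','caddy','clamp','tip_a']:
    for d in viewer.pinpoint(n,'wrist'):
        w=toworld(d['at'],ci); print(n,round(d['confidence'],2),w.round(1),proj(w,ci).round(0))
E
```

```text
5.0917 [519.99630241 -69.99652557 330.00761119] [-1.88362830e-01 -3.13593276e+00 -2.96037464e-05] [-0.30758561  0.67104759 -0.03489413] [-0.54143793  0.15587211  0.69773357  1.80010742 -0.1062935   1.22346567
  1.63740847]
[452.25882596 -62.89941267 499.79633262]
jar 0.83 [457.8  38.6  -0.9] [404. 124.]
jar 0.76 [474.7 -63.8   0.5] [319. 149.]
caddy 0.66 [613.   -3.5  -2.5] [379. 253.]
clamp 0.76 [ 524.5 -152.8   -0.9] [252. 199.]
clamp 0.74 [ 6.211e+02 -1.892e+02  6.000e-01] [236. 277.]
clamp 0.19 [ 5.456e+02 -3.910e+02 -1.000e-01] [ 67. 238.]
tip_a 0.63 [ 608.8 -139.9   -1.2] [272. 263.]
tip_a 0.62 [640.2 141.6   1.1] [495. 261.]
```

View pics/w1.png

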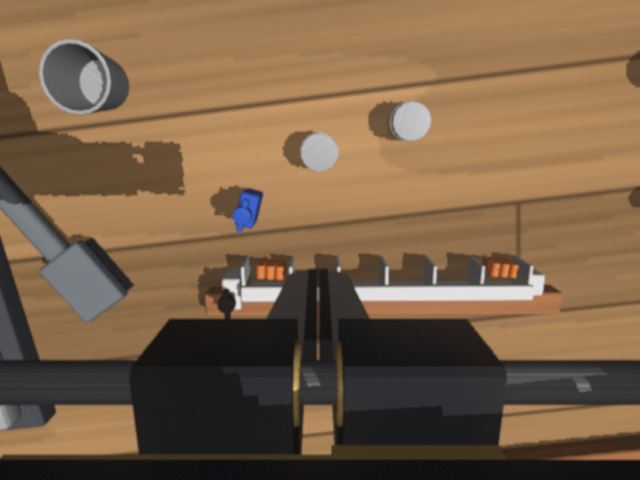

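The wrist picture shows the chosen jar at (319,152), the other jar at (410,121), the blue clamp at (247,208), the real clamp with its black screw at (229,297), and gaps opening toward the robot. Next I refine the caddy pose by fitting the rail's edges in all three views.

```bash
cat > fit.py <<'E'
from h import *
from scipy.optimize import minimize
V=[(f,cv2.imread('pics/'+p),ci) for f,p,ci in [('scene','scene0.png',viewer.camera_info('scene')),('side','side0.png',viewer.camera_info('side')),('wrist','w1.png',dict(np.load('w1.npz')))]]
def W(p,l):
    c,s=np.cos(p[2]),np.sin(p[2]); l=np.atleast_2d(l)
    return np.c_[p[0]+c*l[:,0]-s*l[:,1],p[1]+s*l[:,0]+c*l[:,1],l[:,2]]
def pr(X,ci):
    q=(np.array(ci['camera_matrix'])@(np.array(ci['R'])@X.T+np.array(ci['t'])[:,None])); return (q[:2]/q[2]).T
ys=np.linspace(-166,166,80); xs=np.linspace(24,38,8)
L=lambda x,y:np.array([[a,b,54.] for a in np.atleast_1d(x) for b in np.atleast_1d(y)])
def score(p,views=V):
    s=0
    for f,im,ci in views:
        g=im[:,:,0].astype(np.float32)   # blue: bright on white, dark on wood
        def m(l):
            uv=pr(W(p,l),ci).astype(np.float32)
            v=cv2.remap(g,uv[:,:1],uv[:,1:],1).ravel()
            if f=='wrist': v=v[(uv[:,0]<262)|(uv[:,0]>375)]
            return v.mean()
        s+=m(L([24,27,31,35,38],ys))*2-m(L(19,ys))-m(L(43,ys))*.5+.3*(m(L(xs,[-167,167]))-m(L(xs,[-173,173])))
    return -s
if __name__=='__main__':
    x0=np.array([613.5,-2,-.111])
    S=np.array([x0]+[x0+d for d in ([6,0,0],[0,6,0],[0,0,.02])])
    for v in (V,V[:1],V[1:2],V[2:]):
        r=minimize(score,x0,args=(v,),method='Nelder-Mead',options=dict(initial_simplex=S)); print(r.x.round(3),r.fun)
        if v is V: P=r.x; np.save('caddy.npy',P)
    out=[]
    for f,im,ci in V:
        for z,l in ((54,[[22,-170],[40,-170],[40,170],[22,170]]),):
            uv=pr(W(P,[[a,b,z] for a,b in l]),ci)
        lo=uv.min(0)-15; hi=uv.max(0)+15; k=780/(hi-lo)[0]
        k=min(k,3); M=np.float32([[k,0,-k*lo[0]],[0,k,-k*lo[1]]])
        o=cv2.warpAffine(im,M,(790,int(min(190,k*(hi-lo)[1])) if f!='side' else 400),flags=2)
        cv2.polylines(o,[((uv-lo)*k).astype(int)],True,(0,0,255),1)
        for y in (-168,-112,-56,0,56,112,168):
            a=pr(W(P,[[0,y,46],[22,y,46]]),ci); cv2.line(o,*[tuple(map(int,(q-lo)*k)) for q in a],(0,255,0),1)
        out.append(o)
    cv2.imwrite('pics/fit.png',np.vstack(out)[:600])
E
python3 fit.py
```

```text
[ 6.14282e+02 -2.62000e-01 -1.15000e-01] -782.0311279296875
[ 6.15731e+02 -2.99000e-01 -1.14000e-01] -286.4847412109375
[ 6.12242e+02 -1.45300e+00 -1.14000e-01] -206.43801879882812
[ 6.13936e+02  2.24000e-01 -1.16000e-01] -325.66351318359375
```

View pics/fit.png

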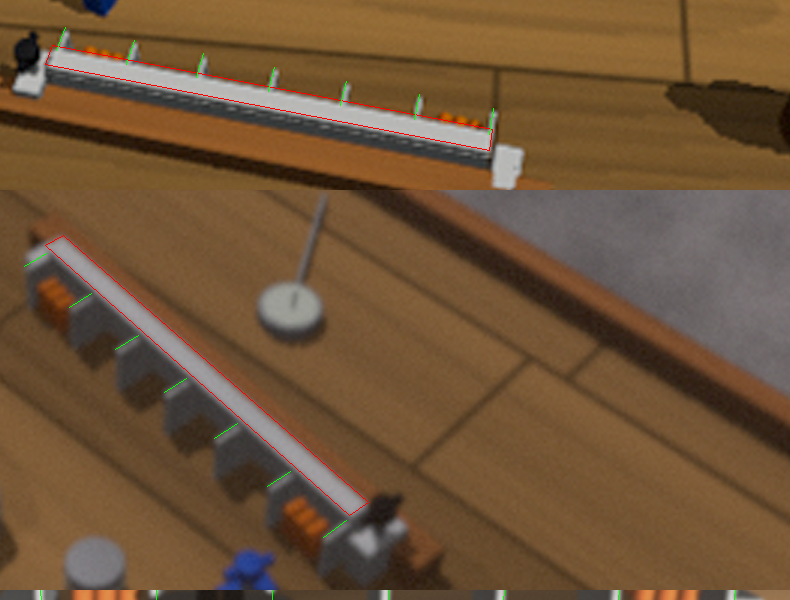

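Overlay fits: the red rail outline and green dividers land on the picture in the scene and side views, giving a caddy pose of about (614.3, -0.3, -0.115). Now the rail.

```bash
python3 - <<'E'
from h import *
from fit import W
P=np.load('caddy.npy'); R=rv(P[2])
w=lambda y,z,x=31: W(P,[[x,y,z]])[0]
robot.movep(w(-140,95),R); robot.servo_line(w(-140,60),feed=60); robot.hold(.2)
f0=np.array(robot.observe()['contact_force']); print('f0',f0.round(2))
z=59.; fz=0
while z>50:
    robot.servo_line(w(-140,z),feed=20); fz=robot.observe()['contact_force'][2]-f0[2]
    if fz>3: break
    z-=.5
o=robot.observe(); print('touch',z,fz,o['tcp_pos'],o['t'])
if fz>3:
    for y in np.arange(-132,-29,8).tolist()+[-29]:
        robot.servo_line(w(y,z),feed=35); o=robot.observe(); f=np.array(o['contact_force'])-f0
        print(y,round(z,2),f.round(1),o['tcp_pos'].round(1) if hasattr(o['tcp_pos'],'round') else o['tcp_pos'])
        if f[2]<3: z-=.4
        elif f[2]>10: z+=.3
    robot.servo_line(w(-29,100),feed=80); print(robot.observe()['t'])
E
```

```text
f0 [0.08 0.3  0.22]
touch 54.0 6.0000833390707715 [ 629.10621571 -142.92050879   54.520569  ] 10.075
-132 54.0 [-0.5 -2.2  4.5] [ 630.5 -135.2   54.5]
-124 54.0 [ 0.1 -2.2  6.4] [ 631.5 -126.9   54.5]
-116 54.0 [-0.7 -2.9  5.7] [ 632.4 -118.7   54.5]
-108 54.0 [-1.1 -1.9  5.2] [ 633.3 -110.7   54.5]
-100 54.0 [-0.8 -3.6  7. ] [ 634.2 -102.8   54.5]
-92 54.0 [-0.8 -3.9  6.1] [635.1 -94.8  54.5]
-84 54.0 [-0.8 -2.6  6.9] [636.  -86.9  54.5]
-76 54.0 [-1.1 -3.4  5.6] [636.9 -79.   54.5]
-68 54.0 [-0.4 -3.7  6.3] [637.8 -71.1  54.5]
-60 54.0 [-0.9 -2.9  6.6] [638.7 -63.1  54.5]
-52 54.0 [-0.6 -4.   7.2] [639.6 -55.2  54.5]
-44 54.0 [-1.2 -2.9  6.8] [640.5 -47.2  54.5]
-36 54.0 [-0.1 -3.   6.5] [641.4 -39.3  54.5]
-29 54.0 [-0.  -2.7  6.2] [642.2 -32.4  54.5]
16.025
```

```bash
cat > push.py <<'E'
from h import *
from fit import W
P=np.load('caddy.npy')
def push(jar,tgt,off=29.6,back=28,feed=50,z=11):
    jar,tgt=np.array(jar,float),np.array(tgt,float)
    d=tgt-jar; d/=np.linalg.norm(d); psi=np.arctan2(d[1],d[0])
    at=lambda p,z=z:[p[0],p[1],z]
    a=jar-(off+back)*d
    robot.movep(at(a,100),rv(psi)); robot.servo_line(at(a),feed=120)
    robot.servo_line(at(jar-(off+6)*d),feed=80); robot.hold(.1); print('f near',np.round(robot.observe()['contact_force'],1))
    robot.servo_line(at(tgt-off*d),feed=feed); robot.hold(.1)
    print('f end',np.round(robot.observe()['contact_force'],1),robot.observe()['tcp_pos'],robot.observe()['t'])
    return d
E
python3 - <<'E'
from push import *
ci=dict(np.load('w1.npz')); r=ray((319.5,152),ci,39); print(r)
jar=(np.array([475.6,-63.2])+r[:2])/2
tgt=W(P,[[-50,-28,0]])[0][:2]; print(jar,tgt)
grip(0.24); d=push(jar,tgt)
print(robot.observe()['grip_width'])
b=robot.observe()['tcp_pos'][:2]-35*d
robot.servo_line([b[0],b[1],11],feed=100); robot.servo_line([b[0],b[1],200],feed=200)
ci=viewer.camera_info('wrist'); save('wrist','w2.png')
np.savez('w2.npz',**{k:np.array(ci[k]) for k in('camera_matrix','R','t')})
for x in viewer.pinpoint('jar','wrist'): print(x['confidence'],toworld(x['at'],ci))
for c in('scene','side'):
    save(c,c+'2.png')
    for x in viewer.pinpoint('jar',c): print(c,x['confidence'],toworld(x['at'],viewer.camera_info(c)))
print(robot.observe()['t'])
E
```

```text
[476.11764834 -63.6443973   39.        ]
[475.85882417 -63.42219865] [561.40089923 -22.3435504 ]
f near [-0.4  0.4 -0.7]
f end [-1.3 -0.7 -0.2] [534.64716996 -35.16600223  11.02409513] 21.1083
0.2408241113908392
0.88 [558.47925438 -23.73413679   0.67507059]
0.8 [456.08316798  42.03749333  -0.80619962]
scene 0.67 [565.44291014 -22.52849362  -3.11113904]
scene 0.57 [451.06295173  38.28088343   1.25403855]
scene 0.16 [440.33264925 367.57039456  -3.81828517]
side 0.79 [452.43021797  42.50339594  -1.23885268]
side 0.75 [559.16092092 -22.77981028  -1.23312011]
side 0.73 [ 622.14726092 -189.07485174   -2.94780877]
23.0
```

View pics/w2.png

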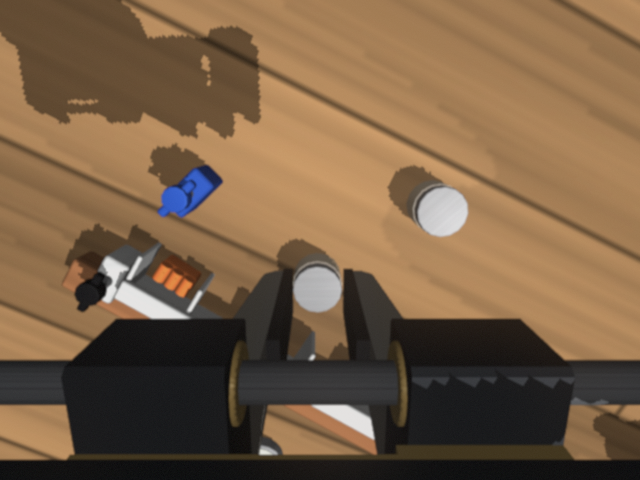

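The wrist view shows the jar upright at (317,287), in front of the fingers and nothing else moved. Now the final push along the gap axis, stopping on force.

```bash
python3 - <<'E'
from push import *
def loc(w): c,s=np.cos(P[2]),np.sin(P[2]); d=np.array(w[:2])-P[:2]; return np.array([c*d[0]+s*d[1],-s*d[0]+c*d[1]])
print('lid',loc(ray((317,287.5),dict(np.load('w2.npz')),39)),'cmd',loc([561.4,-22.3]))
g=lambda x,z=11:W(P,[[x-29.6,-28,z]])[0]
robot.movep(g(-50-28,100),rv(P[2])); robot.servo_line(g(-78),feed=120); robot.servo_line(g(-58),feed=80); robot.hold(.1)
f0=np.array(robot.observe()['contact_force']); c=W([0,0,P[2]],[[1,0,0]])[0]
for x in [-30,-20,-10,-4,2,6,9,10,11,12,13,14,15,16,17,18]:
    robot.servo_line(g(x),feed=40); o=robot.observe(); f=-(np.array(o['contact_force'])-f0)@c
    fl=(np.array(o['contact_force'])-f0)@W([0,0,P[2]],[[0,1,0]])[0]
    print(x,round(f,1),round(fl,1),loc(o['tcp_pos']).round(1))
    if f>7 or abs(fl)>6: break
print(robot.observe()['t'])
for c in('scene','side'):
    im=save(c,c+'3.png')
    for q in viewer.pinpoint('jar',c): print(c,q['confidence'],loc(toworld(q['at'],viewer.camera_info(c))))
a=cv2.imread('pics/scene3.png')[200:330,220:420]; b=cv2.imread('pics/side3.png')[170:320,250:420]
cv2.imwrite('pics/v3.png',np.hstack([cv2.resize(a,(400,300),interpolation=2),cv2.resize(b,(400,300),interpolation=2)]))
E
```

```text
lid [-52.4008434  -30.87499495] cmd [-50.00588712 -27.95683998]
-30 0.1 -0.2 [-59.6 -28.1]
-20 -0.8 -1.0 [-49.2 -28. ]
-10 -0.3 -0.6 [-39.2 -28.1]
-4 0.7 -0.4 [-33.2 -28.1]
2 0.2 -0.7 [-27.2 -28.1]
6 -0.2 -0.2 [-23.2 -28. ]
9 0.2 0.2 [-20.3 -28. ]
10 0.2 0.4 [-19.6 -28. ]
11 0.3 1.1 [-18.6 -28. ]
12 0.4 -0.6 [-17.5 -28. ]
13 0.4 -0.8 [-16.5 -28. ]
14 -0.0 0.3 [-15.5 -28. ]
15 0.4 -0.9 [-14.5 -28. ]
16 3.1 0.1 [-14.1 -28. ]
17 5.7 -0.2 [-13.9 -27.9]
18 7.8 -0.4 [-13.8 -28. ]
29.8917
scene 0.62 [ 18.1087541  -28.29360135]
scene 0.55 [-165.65545337   17.86515424]
side 0.79 [-165.89861397   23.35200129]
side 0.5 [ 11.48590436 -27.66499427]
```

View pics/v3.png

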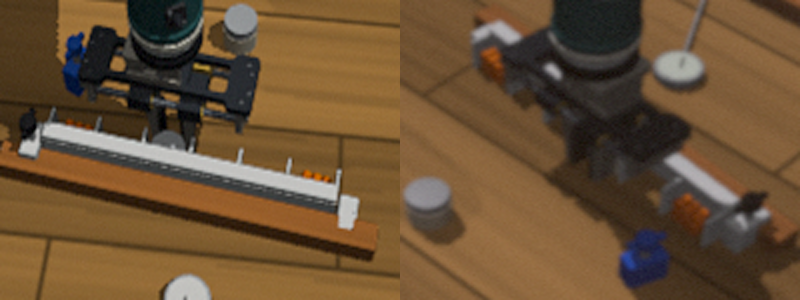

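The jar's lid sits in the gap under the rail at about (170,138) in the left crop, and the force rose at the expected depth. Back off and check.

```bash
python3 - <<'E'
from push import *
robot.servo_line(W(P,[[-70,-28,11]])[0],feed=60); robot.servo_line(W(P,[[-70,-28,250]])[0],feed=200)
robot.movep(W(P,[[-190,-28,300]])[0],rv(P[2]))
c_,s_=np.cos(P[2]),np.sin(P[2])
for c in('scene','side','wrist'):
    ci=viewer.camera_info(c); save(c,c+'4.png')
    for n in('jar','tip_a'):
        for q in viewer.pinpoint(n,c):
            d=(toworld(q['at'],ci)-[*P[:2],0]); print(c,n,round(q['confidence'],2),np.round([c_*d[0]+s_*d[1],-s_*d[0]+c_*d[1],d[2]],1))
    if c!='wrist':
        uv=proj(W(P,[[14,-28,20]])[0],ci).astype(int); im=cv2.imread(f'pics/{c}4.png')[uv[1]-50:uv[1]+50,uv[0]-66:uv[0]+67]
        o=cv2.resize(im,(400,300),interpolation=2); A=o if c=='scene' else np.hstack([A,o])
cv2.imwrite('pics/v4.png',A); print(robot.observe()['t'],robot.observe()['contact_force'])
E
```

```text
scene jar 0.61 [-1.648e+02  1.900e+01  1.000e-01]
scene jar 0.4 [ 17.5 -29.5  -4.7]
scene tip_a 0.52 [ 8.600e+00 -1.362e+02  1.000e-01]
scene tip_a 0.41 [ 12.2 147.5   0.3]
scene tip_a 0.34 [ 1.571e+02  2.830e+01 -1.000e-01]
side jar 0.69 [-165.3   24.    -3. ]
side jar 0.6 [ 12.9 -25.3   1.8]
side tip_a 0.6 [ 12.9 144.4   0.9]
side tip_a 0.54 [  11.7 -139.7    1.2]
side tip_a 0.53 [-2.210e+01 -3.926e+02  3.000e-01]
wrist jar 0.89 [ 11.7 -30.4   1.4]
wrist jar 0.73 [-162.8   22.6    1.5]
33.5917 [-0.00088892 -0.29450927 -0.21088422]
```

View pics/v4.png

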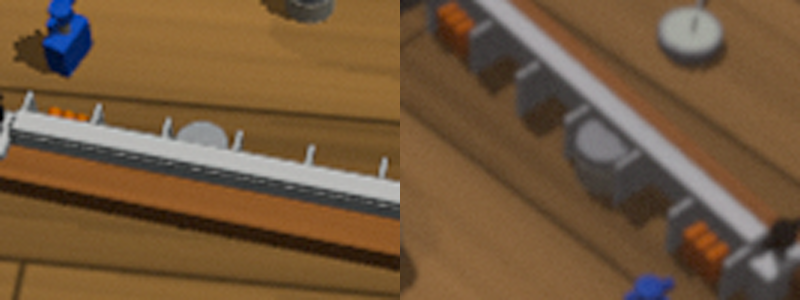

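View pics/wrist4.png

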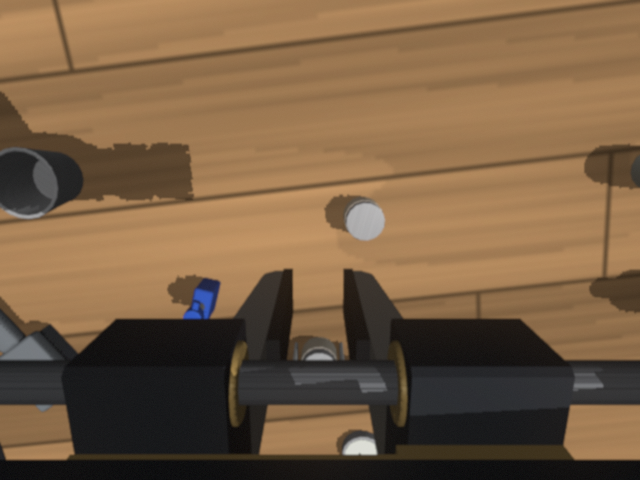

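The crops show the jar upright in the third gap from the clamp (left crop (202,138), right crop (603,145)), the tips in the end gaps, and the hand clear. Its average depth of about 14 mm, with the force rising to 8 N, means it is home.

```bash
python3 -c "
from cell import robot
print(robot.job_done())"
```

```text
the job is handed in; nothing more can be done
None
```

I ran a shut fingertip along the rail from the clamp end over gaps one to three, pushed the right-hand jar upright into the third gap until the push force rose to about 8 N at full depth, and handed the job in with the hand clear at about 34 s.

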